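# Pin the towing-eye head onto its drawbar

## Task

The towing-eye head sits on the square drawbar held in the bench vise, but it is too far out and its cross hole does not line up with the one in the bar. Take the drop pin out of the wooden block, work it down through the head while sliding the head along the bar until the holes meet, and push the pin fully home so that its collar sits flat on the head, then let go. Feel for the hole with a light hand - do not force the pin - and leave the other tools where they are.

Things in the scene. Friction and masses are not known exactly. Their poses are not given: they have to be found in the camera images.
- pin: Drop pin, bright steel, 0.14-0.24 kg, upright in one hole of the block, collar on the block's top. Origin: centre of the collar's underside; z up. Below it a round shank, 14 mm diameter, 60 mm long, the last 4 mm tapering to a flat 10 mm nose. Above: collar 29 mm diameter, 5 mm thick, then a round grip 22 mm diameter, from 5 to 45 mm above the origin.
- pin_tip (a point): Centre of the nose at the lower end of the drop pin, 60 mm under the collar's underside; hidden in the block at the start. A push of 5 to 10 N is plenty to feel for the hole and to seat the pin; more than 40 N between pin and head or bar bruises the holes.
- head_hole (a point): Centre of the mouth of the cross hole in the head's top face, 157 mm above the bench. y axis: along the bar, towards the vise; z up. The hole is 15.5 mm in diameter, chamfered 1.5 mm, through the head's top and bottom walls (44 mm in all). The bar's top lies 7 mm below the mouth: there the pin stands until the holes meet.
- eye (a point): Centre of the towing ring (92 mm outside diameter) at the outer end of the head. The head: grey square sleeve, 44 mm wide and high, 152 mm long, closed by a cap at the ring's end; its hole is 60 mm from the open end, 163 mm from the ring's centre. It slides level along the bar against 4 N of friction (plus 8 N per m/s) and stays where it is left.
- vise: Blue bench vise, bolted down, jaws 125 mm wide, 163 mm high. Origin: on the bench under the middle of the jaws. The bar runs along its y axis and leaves the jaws towards -y, where the head is; the bar's axis is 135 mm above the bench. Its handle points to +x.
- jaw_end (a point): Point on the bar's axis where the 30 mm square steel bar leaves the jaws. The bar cannot move. Its one vertical hole (15.5 mm, chamfered) is hidden under the head from the start, and the bar was clamped by eye: the hole is 73 to 121 mm from here. The head's hole starts 10 to 50 mm further out than that; the head can go at most 12 mm past the bar's hole.
- block: Hardwood block fixed to the bench, 60 x 130 mm, 70 mm high. Two holes, 17 mm in diameter, 64 mm deep, 35 mm either side of its middle along its y axis: one holds the drop pin, the other the punch, either way round. Origin: centre of its underside.
- punch: Drift punch, dark steel, upright in the block's other hole: slimmer and taller than the pin, 16 mm diameter, 79 mm tall above the block, with a thin black rubber collar. Origin: underside of that collar, on its axis. To be left alone.
- wrench: Steel wrench, 190 mm long, lying on the bench. Origin: on the bench under its middle; x along it. To be left alone.
- ball: Steel tow ball standing on its flange, 58 mm in diameter, 70 mm tall. Origin: centre of its underside. To be left alone.
Things that resemble listed ones, but are neither listed nor needed, are in the scene too. What is shaped like the pin but purple or yellow is not meant.

How it is judged (in metres and radians):
At the end, for the whole second after the job is handed in: The pin stands at rest and upright (0.06 rad) right through head and bar: its axis within 3 mm of the centre of the head's hole, the underside of its collar within 2 mm of the head's top face (horizontal distance between pin and head_hole below 0.003 m and z of pin in the frame of head_hole between -0.002 and 0.002 m and angle between pin's own z axis and vertical below 0.06 rad and linear speed of pin below 0.02 m/s); the robot touches nothing.
It fails at once if the pin is forced: more than 40 N between it and the head or the bar (contact force between pin and vise above 40 N).
It fails at once if the punch, the wrench or the tow ball is disturbed (moved more than 20 mm) (distance of any of punch, wrench, ball from where it was at the start of the episode above 0.02 m).
It also fails if it takes over 64 s, if anything falls off the work surface, if the arm or the gripper's body presses on something with over 40 N, if the wrist force passes 120 N, or if a joint passes its speed limit or range.

## Robot

A 6-joint arm with a two-finger parallel gripper is mounted at the origin on the work surface. World frame = base frame: x ahead of the robot, y to its left, z up, the work surface at z = 0. Lengths are in mm, angles in rad, forces in N, time in s.
With the tool pointing down it reaches from about 350 to 875 mm from the base axis. Payload 4.2 kg.
Tool frame: the origin (TCP) lies between the finger pads; the fingertips stand 25 mm ahead of it and the grasp point (between the pads) lies 6 mm ahead of it; z points along the fingers, y is the line along which they close (so a half turn about z gives the same grasp; the last joint's range is limited). The gripper opens to 85 mm and grips with 20 to 120 N. Pads are 22 mm wide; open, the fingers measure 114 mm over their backs; the gripper's body (76 mm by 85 mm) begins 54 mm behind the grasp point. The pads swing forward as they close: fully open they stand 13 mm farther back than shut.
Start: joints at [1.359, 0.385, 0.008, 0, -1.194, -0.259], TCP at [283.466, 556.998, 256.312] pointing down, gripper open.
Joint ranges: [-3.14, 3.14], [-1.21, 2.06], [-1.07, 1.41], [-3.16, 2.05], [-2.99, -0.16], [-3.1, 3.1]. Speed limits (rad/s): [2.79, 2.79, 3.14, 3.14, 3.14, 3.14].

## Interface

Orientations are given as a unit quaternion [x, y, z, w].
In Python, from bench import arm gives the robot as it stands.
- The arm moves only by the shell command python3 -m pendant 'ROWS'. ROWS is JSON, a list of rows, each a list of 7 numbers: the shift along the tool's x, y, z in m, then the turn, a rotation vector about the tool's x, y, z in degrees, then the finger opening in m, from 0 to 0.0854. In form: [[x, y, z, wx, wy, wz, fingers], ...]. A call has 1 to 12 rows; each row shifts and turns the commanded pose from where the row before left it, along the tool's axes as they then stand; what a row does not reach is not made up. A row lasts 1/10 s, in which the tool goes at most 50 mm and 8.59 degrees, less where a joint would pass 70% of its speed; a pose out of reach is approached as far as the arm can. A call is refused whole if a number of a shift passes 0.05 or a number of a turn 8.59, either way. A call with a gripper value outside its range is refused whole. The fingers move at their own pace and stop on an object; the grip force is fixed at half the most. Time passes only in rows, so rows that do not move let the fingers close. It gives the time, the measured TCP pose, the force, the opening and the grip force at its end, in the units of the state.
- arm.read_state(): the state, without advancing time (a new reading comes with each control period).
- arm.get_image(name): name is "scene" or "top" or "wrist"; returns a dict with "image" (384x512x3 uint8, red, green, blue), "fx", "fy", "cx", "cy" (pixels), "xyz" and "rotation" of the camera in the world. Camera axes: x right, y down, z forward; pixel columns grow to the right and rows downward; lengths in mm; the calibration is good to about 2 mm. A picture is of the moment at which its call begins. There is no depth.
- arm.job_done(): hands the job in; it is judged then, once.
The state is a dict: "clock": time; "joints": joint angles; "joint_vel": joint speeds; "joint_efforts": joint torques, N m; "position": TCP position; "ee_rot": TCP orientation; "contact_force": force on the tool from outside, world axes, zero at the start; "wrist_torque": the same for the moment, N m; "gripper_width": finger opening in mm; "grasp_force": force on a finger pad.
Only numpy, scipy, OpenCV 4.12 (cv2) and the standard library are available. Lean on these libraries where they do the work, as an engineer would, in place of code of your own. Each camera call takes 0.05 s, during which the arm holds its last target. There are 200 camera calls.

## Working session

There is one attempt and no reset: what is moved stays moved. The work goes in short steps, Python scripts to look and compute and a shell command to move; the robot and the scene stay as the last step left them, time stands still between calls to the robot, and variables do not carry over. Pictures are saved under pics/ and viewed, at most 10 in all, crops included, and the job is handed in when it is done.

```bash
mkdir -p pics; ls; cat > h.py <<'E'
import numpy as np, cv2
from bench import arm
from scipy.spatial.transform import Rotation as R
def grab(n,f):
    d=arm.get_image(n); cv2.imwrite('pics/'+f+'.png',d['image'][:,:,::-1]); np.save('pics/'+f+'.npy',d,allow_pickle=True); return d
def rot(d):
    r=np.array(d['rotation'],float); return r if r.shape==(3,3) else R.from_quat(r).as_matrix()
def ray(d,u,v):
    return rot(d)@np.array([(u-d['cx'])/d['fx'],(v-d['cy'])/d['fy'],1.])
def onz(d,u,v,z):
    c=np.array(d['xyz']);w=ray(d,u,v); return c+w*(z-c[2])/w[2]
def proj(d,p):
    q=rot(d).T@(np.array(p)-np.array(d['xyz'])); return d['fx']*q[0]/q[2]+d['cx'],d['fy']*q[1]/q[2]+d['cy']
def load(f): return np.load('pics/'+f+'.npy',allow_pickle=True).item()
E
python3 - <<'E'
from h import *
s=arm.read_state(); print(s)
for n in ('scene','top'):
    d=grab(n,n+'0'); print(n,d['fx'],d['cx'],d['cy'],d['xyz'],d['rotation'])
a=np.hstack([load('scene0')['image'],load('top0')['image']])
E
```

```text
pics
{'clock': 0.0, 'joints': array([ 1.35859069e+00,  3.85582935e-01,  6.64474948e-03, -5.04717424e-04,
       -1.19398803e+00, -2.58613567e-01]), 'joint_vel': array([ 0.00166273,  0.00036971,  0.00041274,  0.00082442, -0.00075402,
        0.00072624]), 'joint_efforts': array([-1.69579966e-04, -3.92292094e+01,  1.88401544e+01,  4.18625146e+00,
       -4.69053703e-03,  1.02786046e-05]), 'position': array([283.24474249, 556.5526532 , 255.2121486 ]), 'ee_rot': array([ 9.72396589e-01, -2.33331706e-01, -2.09783262e-04,  1.07010124e-03]), 'contact_force': array([-0.2543413 ,  0.52110148,  0.17326016]), 'wrist_torque': array([ 0.01967091,  0.02501316, -0.02531609]), 'grasp_force': 0.0, 'gripper_width': 85.85487126127371}
scene 355.9486323263965 258.07608422778236 196.70788029315668 [1127.73426196 -260.14135311  676.18737819] [ 0.72801939  0.54489823 -0.24168057 -0.33862101]
top 352.2393902245595 253.80319796328186 193.24938490239313 [387.83683951 -76.79974489 984.55204722] [ 0.70657955 -0.7038396   0.03856037 -0.06219533]
```

View pics/top0.png

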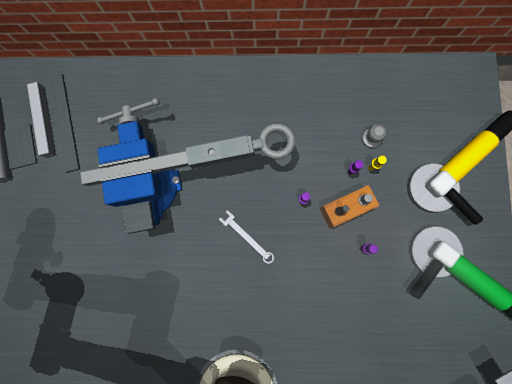

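View pics/scene0.png

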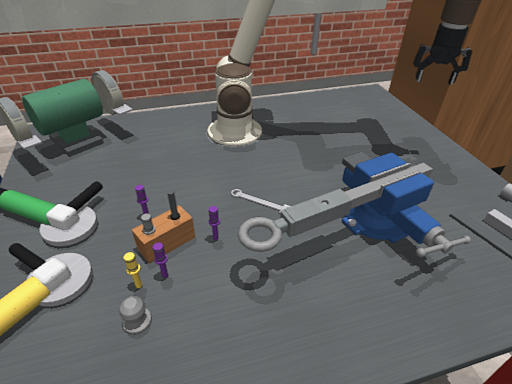

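The top view shows the following:
- **Block:** bright steel pin at (366,199), dark punch at (341,210).
- **Look-alikes:** purple pins at (305,198), (355,167) and (370,249), yellow pin at (378,161), and the tow ball at (375,135).
- **Head:** its hole is near (211,152) and the ring near (277,142).

I choose (366,199), which is (147,222) in the scene view. I'll check it in one close crop.

```bash
python3 - <<'E'
from h import *
def crop(f,u,v,w,h): 
    return cv2.resize(load(f)['image'][v:v+h,u:u+w,::-1],(400,300),interpolation=cv2.INTER_CUBIC)
a=np.vstack([np.hstack([crop('top0',310,165,80,60),crop('top0',180,115,120,90)]),np.hstack([crop('scene0',120,185,80,60),crop('scene0',230,170,120,90)])])
cv2.imwrite('pics/c1.png',a)
E
```

```text
(no output)
```

View pics/c1.png

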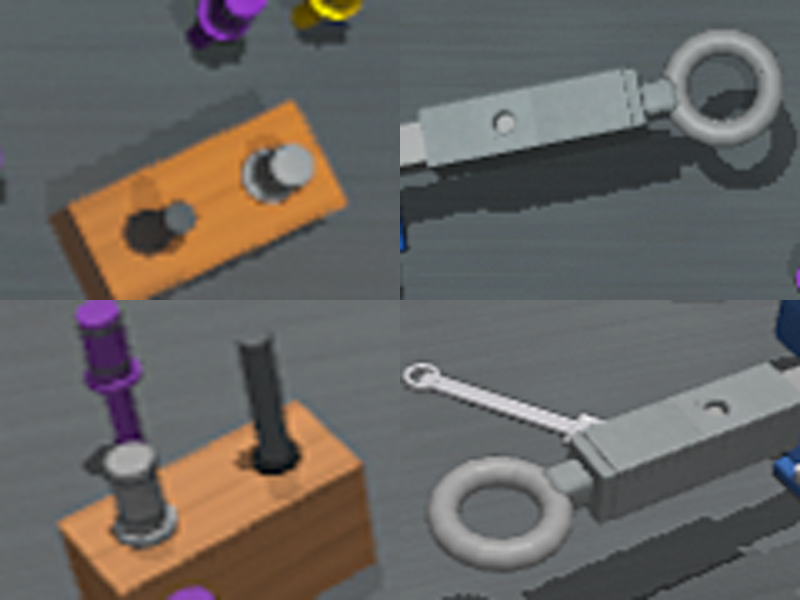

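The crop confirms it: bright, wide grip with a collar at top-view (368.6,198.2) and scene (146.4,217). The punch is dark and slim. The head hole is at top (211.2,151.9) and scene (325.4,202.4), and the ring centre is at top (277,141.1).

```bash
python3 - <<'E'
from h import *
t,s=load('top0'),load('scene0')
print('pin',onz(t,368.6,198.2,115),onz(s,146.4,217,115))
print('punch',onz(t,310+180/5,165+218/5,149),onz(s,120+255/5,185+40/5,149))
h=onz(t,211.2,151.9,157);e=onz(t,276.9,141.1,135)
print('hole',h,onz(s,325.4,202.4,157)); print('eye',e,onz(s,260,233.6,135), np.linalg.norm((h-e)[:2]))
for u,v in [(422,110),(430,167),(630,70),(641,126)]: print('sleeve corner',onz(t,180+(u-400)/3.333,115+v/3.333,157))
for u,v in [(293,100),(347,203),(68,205)]: print('block corner',onz(t,310+u/5,165+v/5,70))
a=(h-e)[:2]; print('axis deg',np.degrees(np.arctan2(a[1],a[0])))
st=arm.read_state(); m=R.from_quat(st['ee_rot']).as_matrix(); print(m.round(3))
E
```

```text
pin [ 500.79060783 -330.29987206  115.        ] [ 507.85394423 -324.615202    115.        ]
punch [ 471.49741816 -266.56195694  149.        ] [ 480.45573611 -262.26901255  149.        ]
hole [607.82640032  55.3439084  157.        ] [613.70383075  59.38481342 157.        ]
eye [ 640.8437306  -104.55469508  135.        ] [ 644.25060294 -100.10689504  135.        ] 163.27188212687295
sleeve corner [617.73066216 115.76302423 157.        ]
sleeve corner [575.15809472 108.49017421 157.        ]
sleeve corner [647.33723155 -36.12949404 157.        ]
sleeve corner [605.33103444 -44.45202794 157.        ]
block corner [ 541.30643783 -344.79286452   70.        ]
block corner [ 487.43423503 -370.24315496   70.        ]
block corner [ 486.00826368 -227.07864836   70.        ]
axis deg 101.66698437702937
[[ 0.891 -0.454 -0.001]
 [-0.454 -0.891 -0.002]
 [ 0.     0.002 -1.   ]]
```

```bash
python3 -m pendant '[[0,0,0,0,0,7.6,0.05],[0,0,0,0,0,7.6,0.05],[0,0,0,0,0,7.6,0.05],[0,0,0,0,0,7.6,0.05],[0,0,0,0,0,7.6,0.05],[0.047,0.009,0,0,0,0,0.05],[0.047,0.009,0,0,0,0,0.05],[0.047,0.009,0,0,0,0,0.05],[0.047,0.009,0,0,0,0,0.05],[0.047,0.009,0,0,0,0,0.05],[0.047,0.009,0,0,0,0,0.05],[0.047,0.009,0,0,0,0,0.05]]'
cat > g.py <<'E'
from h import *
import sys
def go(x,y,z=None):
    s=arm.read_state(); p=np.array(s['position']); m=R.from_quat(s['ee_rot']).as_matrix()
    t=np.array([x,y,p[2] if z is None else z])
    print('t',round(s['clock'],1),'pos',p.round(1),'F',s['contact_force'].round(1),'w',round(s['gripper_width'],1),'g',round(s['grasp_force'],1),'tool shift mm',(m.T@(t-p)).round(1),'yaw x',np.degrees(np.arctan2(m[1,0],m[0,0])).round(1),'tilt',np.degrees(m[:2,2]).round(2),'j6',s['joints'][5].round(2))
if __name__=='__main__': go(*map(float,sys.argv[1:]))
E
python3 g.py 504 -327 256
```

```text
clock: 1.3
position: [365.3, 230.2, 256.1]
ee_rot: [0.844, -0.537, -0.0, 0.0]
contact_force: [1.4, -0.5, -0.3]
gripper_width: 50.1
grasp_force: 0.0
t 1.3 pos [365.3 230.2 256.1] F [ 1.4 -0.5 -0.3] w 50.1 g 0.0 tool shift mm [5.634e+02 1.104e+02 2.000e-01] yaw x -64.9 tilt [-0.01 -0.01] j6 -0.5
```

```bash
python3 -m pendant '[[0.045,0.009,0,0,0,0,0.05],[0.045,0.009,0,0,0,0,0.05],[0.045,0.009,0,0,0,0,0.05],[0.045,0.009,0,0,0,0,0.05],[0.045,0.009,0,0,0,0,0.05],[0.045,0.009,0,0,0,0,0.05],[0.045,0.009,0,0,0,0,0.05],[0.045,0.009,0,0,0,0,0.05],[0.045,0.009,0,0,0,0,0.05],[0.045,0.009,0,0,0,0,0.05],[0.045,0.009,0,0,0,0,0.05],[0,0,0,0,0,0,0.05]]'
python3 g.py 504 -327 256
python3 - <<'E'
from h import *
d=grab('wrist','w1'); print(d['xyz'],d['fx']); print(arm.read_state()['position'])
print(proj(d,[504,-327,115]),proj(d,[476,-264,149]))
cv2.imwrite('pics/w1b.png',cv2.resize(d['image'][:,:,::-1],(800,600)))
E
```

```text
clock: 2.5
position: [485.6, -262.4, 254.9]
ee_rot: [0.842, -0.54, -0.001, 0.001]
contact_force: [-1.3, 0.0, -0.5]
gripper_width: 49.9
grasp_force: 0.0
t 2.5 pos [ 485.6 -262.4  254.9] F [-1.3  0.  -0.5] w 49.9 g 0.0 tool shift mm [66.4 10.3 -1.1] yaw x -65.3 tilt [-0.1  -0.02] j6 0.63
[ 518.2122409  -332.50956657  372.40151097] 307.1921870053362
[ 484.96300014 -260.35715363  254.90837405]
(np.float64(269.34999050494514), np.float64(113.69358341101565)) (np.float64(268.78764118922817), np.float64(208.0563099355166))
```

View pics/w1b.png

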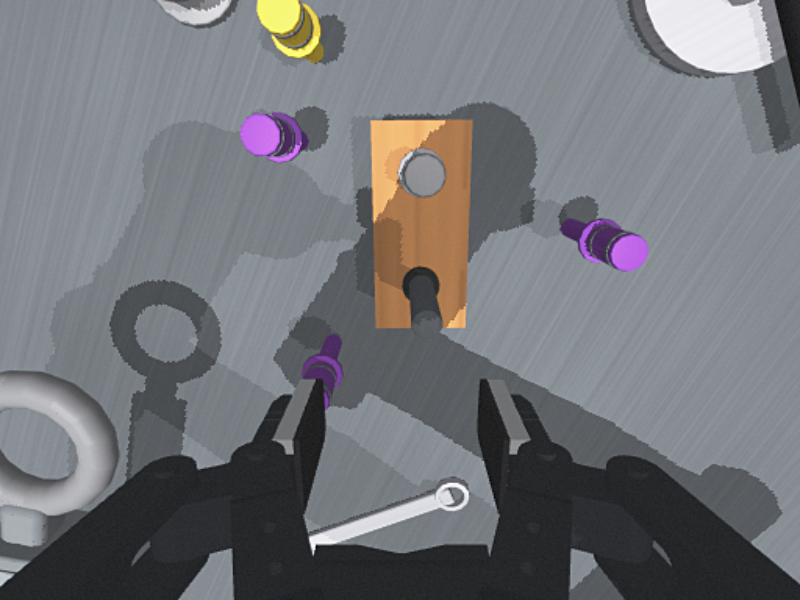

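The wrist view shows the pin top at (423,174), which is native (270.7,111.4). The punch is below it at (427,320), and the block is aligned with the tool.

```bash
python3 - <<'E'
from h import *
from g import go
d=load('w1'); p=onz(d,270.7,111.4,115); print(p)
# block corners z=70
for u,v in [(371,121),(472,121),(467,328),(375,328)]: print(onz(d,u*.64,v*.64,70))
go(p[0],p[1],104)
E
```

```text
[ 503.77960174 -329.07362302  115.        ]
[ 542.02770523 -342.84454158   70.        ]
[ 488.03402004 -367.73357052   70.        ]
[ 431.57133656 -251.08479374   70.        ]
[ 487.55182642 -225.29538043   70.        ]
t 2.5 pos [ 485.  -260.4  254.9] F [ 0.2  0.1 -0.5] w 50.0 g 0.0 tool shift mm [ 70.5  11.4 150.8] yaw x -65.2 tilt [-0.13  0.04] j6 0.63
```

```bash
python3 -m pendant '[[0.0353,0.0057,0,0,0,0,0.05],[0.0353,0.0057,0,0,0,0,0.05],[0,0,0,0,0,0,0.05],[0,0,0.04,0,0,0,0.05],[0,0,0.04,0,0,0,0.05],[0,0,0.03,0,0,0,0.05],[0,0,0,0,0,0,0.05],[0,0,0,0,0,0,0.05]]'
python3 - <<'E'
from h import *
from g import go
go(503.5,-329,104)
d=grab('wrist','w2'); print(proj(d,[503.7,-329,115]))
cv2.imwrite('pics/w2b.png',cv2.resize(d['image'][:,:,::-1],(640,480)))
E
```

```text
clock: 3.35
position: [505.1, -326.2, 147.1]
ee_rot: [0.844, -0.536, 0.0, 0.0]
contact_force: [0.3, 0.2, 0.3]
gripper_width: 49.8
grasp_force: 0.0
t 3.4 pos [ 505.1 -326.2  147.1] F [0.3 0.2 0.3] w 49.8 g 0.0 tool shift mm [ 1.8  2.6 43.1] yaw x -64.9 tilt [-0.02 -0.03] j6 0.74
(np.float64(261.3876819649728), np.float64(246.44485091271588))
```

View pics/w2b.png

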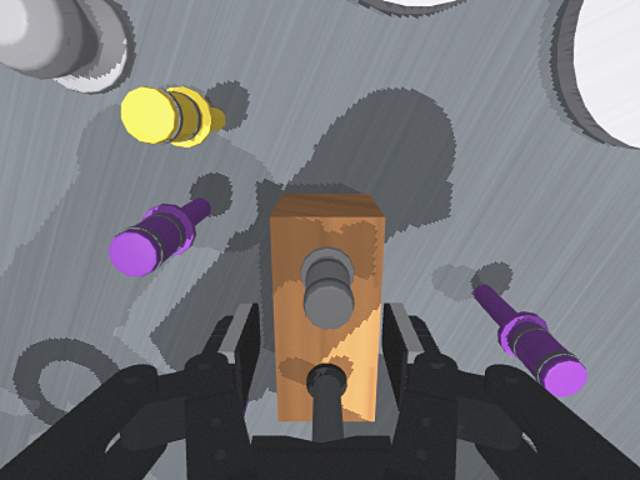

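Pin top is at (329,307) in this view, about 3 mm to the right of the midpoint between the pads. I'll correct that, go down and grip.

```bash
python3 -m pendant '[[0.0015,0.0027,0,0,0,0,0.05],[0,0,0.022,0,0,0,0.05],[0,0,0.021,0,0,0,0.05],[0,0,0,0,0,0,0.05],[0,0,0,0,0,0,0.0],[0,0,0,0,0,0,0.0],[0,0,0,0,0,0,0.0],[0,0,0,0,0,0,0.0],[0,0,0,0,0,0,0.0],[0,0,0,0,0,0,0.0]]'
python3 g.py 503.7 -329 104
```

```text
clock: 4.4
position: [504.0, -330.1, 105.5]
ee_rot: [0.844, -0.537, 0.002, -0.0]
contact_force: [-1.2, -0.2, 6.9]
gripper_width: 20.3
grasp_force: 58.6
t 4.4 pos [ 504.  -330.1  105.5] F [-1.2 -0.2  6.9] w 20.3 g 58.6 tool shift mm [-1.1 -0.2  1.5] yaw x -64.9 tilt [ 0.18 -0.11] j6 0.75
```

```bash
python3 -m pendant '[[0,0,-0.01,0,0,0,0],[0,0,-0.03,0,0,0,0],[0,0,-0.045,0,0,0,0],[0,0,-0.045,0,0,0,0],[0,0,-0.045,0,0,0,0],[0,0,0,0,0,0,0]]'
python3 g.py 583 117 280
```

```text
clock: 5.0
position: [505.5, -331.0, 286.7]
ee_rot: [0.844, -0.537, 0.008, -0.001]
contact_force: [0.4, 0.2, -1.0]
gripper_width: 20.4
grasp_force: 60.0
t 5.0 pos [ 505.5 -331.   286.7] F [ 0.4  0.2 -1. ] w 20.4 g 60.0 tool shift mm [-373.  -260.     4.7] yaw x -64.9 tilt [ 0.79 -0.4 ] j6 0.75
```

```bash
python3 -m pendant '[[-0.0373,-0.026,0,0,0,0,0],[-0.0373,-0.026,0,0,0,0,0],[-0.0373,-0.026,0,0,0,0,0],[-0.0373,-0.026,0,0,0,0,0],[-0.0373,-0.026,0,0,0,0,0],[-0.0373,-0.026,0,0,0,0,0],[-0.0373,-0.026,0,0,0,0,0],[-0.0373,-0.026,0,0,0,0,0],[-0.0373,-0.026,0,0,0,0,0],[-0.0373,-0.026,0,0,0,0,0],[0,0,0,0,0,0,0],[0,0,0,0,0,0,0]]'
python3 - <<'E'
from h import *
from g import go
go(611,57,280)
d=grab('wrist','w3'); print(proj(d,[611,57,157]))
go(611,57,280)
cv2.imwrite('pics/w3b.png',cv2.resize(d['image'][:,:,::-1],(800,600)))
E
```

```text
clock: 6.2
position: [580.0, 119.6, 277.0]
ee_rot: [0.844, -0.536, -0.001, 0.001]
contact_force: [0.1, -0.3, -1.2]
gripper_width: 20.4
grasp_force: 59.9
t 6.2 pos [580.  119.6 277. ] F [ 0.1 -0.3 -1.2] w 20.4 g 59.9 tool shift mm [69.8 -1.5 -3.1] yaw x -64.9 tilt [-0.16 -0.03] j6 -0.04
(np.float64(254.497132333336), np.float64(110.0271274052136))
t 6.2 pos [580.  118.5 277.3] F [-0.3 -1.2 -2.4] w 20.4 g 59.9 tool shift mm [68.9 -2.  -2.7] yaw x -64.9 tilt [-0.13 -0.04] j6 -0.04
```

View pics/w3b.png

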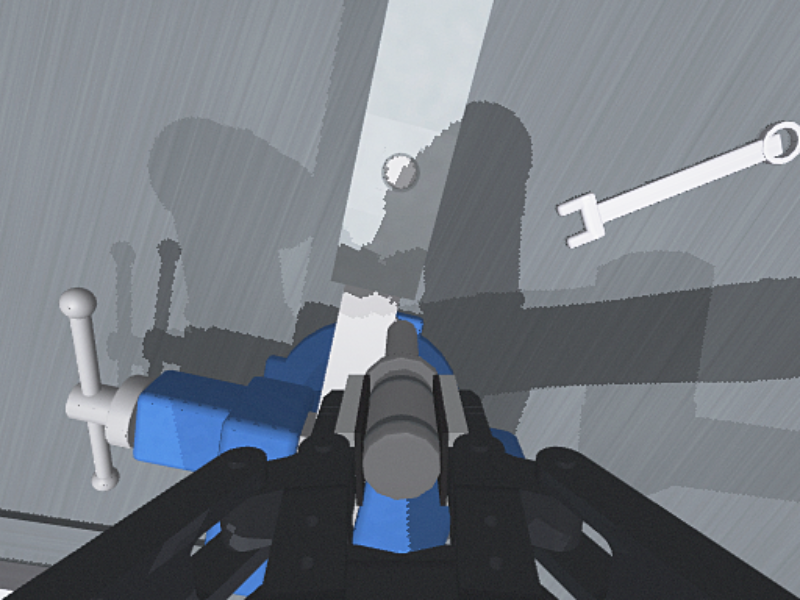

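The hole is at (400,172), native (256,110.1). The sleeve edges run (387,0)–(332,280) and (494,0)–(423,305). The pin hangs upright in the pads, with its grip top at (401,466) and its tip near (402,322).

```bash
python3 - <<'E'
from h import *
from g import go
d=load('w3'); f=lambda u,v,z: onz(d,u*.64,v*.64,z)
h=f(400,172,157); print('hole',h)
for a,b in [((387,0),(332,280)),((494,0),(423,305))]:
    p,q=f(*a,157),f(*b,157); w=q-p; print('edge',np.degrees(np.arctan2(w[1],w[0])), 'dist to hole',np.cross(w[:2],(h-p)[:2])/np.linalg.norm(w[:2]))
print('open end', f(332,282,157),f(417,303,157))
print('grip top',f(401,466,286.5)); 
p=arm.read_state()['position']
print('tip proj', np.array(proj(d,[p[0],p[1],p[2]-95.5]))/.64, 'top proj',np.array(proj(d,[p[0],p[1],p[2]+9.5]))/.64)
go(h[0],h[1],265)
E
```

```text
hole [609.97127921  56.55822304 157.        ]
edge 102.02927002695976 dist to hole 21.706677448453227
edge 103.4192935696366 dist to hole -25.178486342185625
open end [618.39051491 120.26446047 157.        ] [574.24625291 111.91896497 157.        ]
grip top [579.79947453 120.26935711 286.5       ]
tip proj [401.60387339 325.66943348] top proj [403.00983383 461.37641082]
t 6.2 pos [580.  118.5 277.3] F [-0.3 -1.2 -2.4] w 20.4 g 59.9 tool shift mm [68.8 -0.9 12.3] yaw x -64.9 tilt [-0.13 -0.04] j6 -0.04<stdin>:6: DeprecationWarning: Arrays of 2-dimensional vectors are deprecated. Use arrays of 3-dimensional vectors instead. (deprecated in NumPy 2.0)
```

```bash
python3 -m pendant '[[0.035,-0.0005,0,0,0,0,0],[0.034,-0.0005,0,0,0,0,0],[0,0,0,0,0,6.65,0],[0,0,0,0,0,6.65,0],[0,0,0,0,0,0,0],[0,0,0,0,0,0,0]]'
python3 g.py 610.3 56.7 258;python3 g.py 610.3 56.7 258
```

```text
clock: 6.85
position: [610.5, 55.3, 278.3]
ee_rot: [0.776, -0.631, -0.0, 0.0]
contact_force: [0.1, -0.2, -1.3]
gripper_width: 20.3
grasp_force: 59.9
t 6.8 pos [610.5  55.3 278.3] F [ 0.1 -0.2 -1.3] w 20.3 g 59.9 tool shift mm [-1.4 -0.1 20.3] yaw x -78.2 tilt [-0.02  0.  ] j6 -0.15
t 6.8 pos [610.5  55.3 278.3] F [ 0.1 -0.2 -1.3] w 20.3 g 59.9 tool shift mm [-1.4 -0.1 20.3] yaw x -78.2 tilt [-0.02  0.  ] j6 -0.15
```

```bash
python3 -m pendant '[[-0.001,0,0.012,0,0,0,0],[0,0,0.01,0,0,0,0],[0,0,0,0,0,0,0],[0,0,0,0,0,0,0]]'
python3 - <<'E'
from h import *
from g import go
d=grab('scene','s2');go(610.3,56.7,255)
def crop(d,u,v,w,h): return cv2.resize(d['image'][v:v+h,u:u+w,::-1],(400,300),interpolation=cv2.INTER_CUBIC)
w=grab('wrist','w4')
cv2.imwrite('pics/c2.png',np.hstack([crop(d,290,155,80,60),crop(w,200,150,120,90)]))
E
```

```text
clock: 7.25
position: [610.5, 57.4, 255.6]
ee_rot: [0.776, -0.631, -0.0, 0.001]
contact_force: [-0.2, -1.2, -2.2]
gripper_width: 19.8
grasp_force: 59.9
t 7.3 pos [610.8  57.5 256.2] F [ 0.  -0.2 -2.2] w 20.4 g 59.9 tool shift mm [0.7 0.6 1.2] yaw x -78.2 tilt [-0.01 -0.02] j6 -0.15
```

View pics/c2.png

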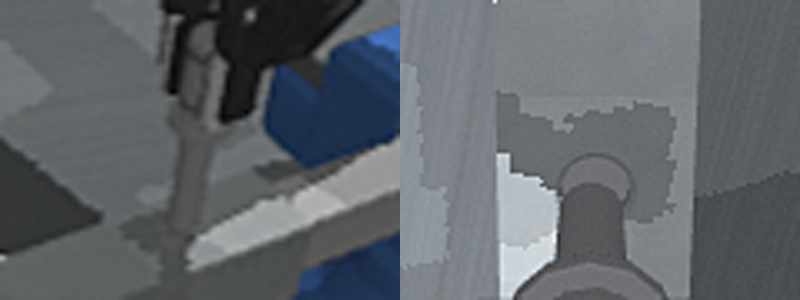

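The tip sits right over the hole: hole rim at (596,185) and shank centred at about x 593 in the right crop. I'll lower it gently until I feel the bar.

```bash
for i in 1 2 3; do python3 -m pendant '[[0,0,0.0015,0,0,0,0],[0,0,0.0015,0,0,0,0],[0,0,0,0,0,0,0]]' | egrep 'pos|contact'; done
```

```text
position: [610.6, 57.4, 253.1]
contact_force: [-0.2, 0.1, -3.0]
position: [610.6, 57.2, 250.1]
contact_force: [-0.1, 0.2, -1.9]
position: [610.5, 56.8, 247.4]
contact_force: [-0.9, -2.7, -0.4]
```

```bash
for i in 1 2 3; do python3 -m pendant '[[0,0,0.001,0,0,0,0],[0,0,0,0,0,0,0]]' | egrep 'pos|contact'; done
```

```text
position: [610.4, 56.9, 246.1]
contact_force: [-1.3, -3.3, -1.0]
position: [610.5, 57.0, 245.5]
contact_force: [-1.8, -4.6, 0.6]
position: [610.6, 57.0, 245.5]
contact_force: [-2.7, -2.8, 5.3]
```

```bash
for i in 1 2; do python3 -m pendant '[[-0.001,0,0,0,0,0,0],[-0.001,0,0,0,0,0,0],[-0.001,0,0,0,0,0,0],[-0.001,0,0,0,0,0,0]]' | egrep 'clock|pos|contact'; done
```

```text
clock: 9.25
position: [610.0, 59.7, 245.5]
contact_force: [-1.8, -7.1, 4.6]
clock: 9.65
position: [609.3, 63.6, 245.4]
contact_force: [-0.6, -8.3, 4.5]
```

```bash
python3 -m pendant '[[-0.001,0,0,0,0,0,0],[-0.001,0,0,0,0,0,0],[-0.001,0,0,0,0,0,0],[-0.001,0,0,0,0,0,0]]' | egrep 'pos|contact'
```

```text
position: [608.5, 67.6, 245.4]
contact_force: [-1.8, -7.1, 4.6]
```

```bash
python3 -m pendant '[[-0.001,0,0,0,0,0,0],[-0.001,0,0,0,0,0,0],[-0.001,0,0,0,0,0,0]]' | egrep 'pos|contact'
```

```text
position: [607.8, 70.5, 245.4]
contact_force: [-1.3, -7.2, 4.5]
```

```bash
python3 -m pendant '[[-0.001,0,0,0,0,0,0],[-0.001,0,0,0,0,0,0],[-0.001,0,0,0,0,0,0]]' | egrep 'pos|contact'
```

```text
position: [607.3, 73.5, 245.5]
contact_force: [-1.1, -7.3, 4.4]
```

```bash
python3 -m pendant '[[-0.001,0,0,0,0,0,0],[-0.001,0,0,0,0,0,0],[-0.001,0,0,0,0,0,0]]' | egrep 'pos|contact'
```

```text
position: [606.7, 76.4, 245.5]
contact_force: [-0.8, -6.6, 4.0]
```

```bash
python3 -m pendant '[[-0.001,0,0.0002,0,0,0,0],[-0.001,0,0,0,0,0,0],[-0.001,0,0,0,0,0,0]]' | egrep 'pos|contact'
```

```text
position: [606.1, 79.2, 245.4]
contact_force: [-1.7, -8.0, 4.7]
```

```bash
python3 -m pendant '[[-0.001,0,0,0,0,0,0],[-0.001,0,0,0,0,0,0],[-0.001,0,0,0,0,0,0]]' | egrep 'pos|contact'
```

```text
position: [605.5, 82.2, 245.4]
contact_force: [-1.1, -7.6, 5.5]
```

```bash
python3 -m pendant '[[-0.001,0,0,0,0,0,0],[-0.001,0,0,0,0,0,0],[-0.001,0,0,0,0,0,0]]' | egrep 'pos|contact'
```

```text
position: [604.9, 85.3, 245.4]
contact_force: [-1.4, -7.4, 5.0]
```

```bash
python3 -m pendant '[[-0.001,0,0,0,0,0,0],[-0.001,0,0,0,0,0,0],[-0.001,0,0,0,0,0,0]]' | egrep 'pos|contact'
```

```text
position: [604.2, 88.5, 245.2]
contact_force: [-2.1, -6.7, 3.5]
```

```bash
python3 -m pendant '[[-0.001,0,0.0002,0,0,0,0],[-0.001,0,0,0,0,0,0]]' | egrep 'pos|contact'
```

```text
position: [603.5, 91.2, 243.9]
contact_force: [-0.3, -4.0, -0.2]
```

```bash
python3 -m pendant '[[-0.001,0,0,0,0,0,0],[-0.001,0,0,0,0,0,0]]' | egrep 'pos|contact'
```

```text
position: [603.1, 93.6, 243.7]
contact_force: [-1.3, -5.6, 0.9]
```

The pin dropped 1.5 mm, so it has found the bar's hole. I'll feel downward.

```bash
python3 -m pendant '[[0,0,0.001,0,0,0,0],[0,0,0.0005,0,0,0,0],[0,0,0,0,0,0,0]]' | egrep 'pos|contact'
```

```text
position: [603.2, 93.6, 242.7]
contact_force: [-1.4, -4.9, 3.3]
```

```bash
python3 -m pendant '[[-0.001,0,0,0,0,0,0],[0,0,0,0,0,0,0]]' | egrep 'pos|contact'
```

```text
position: [603.0, 94.1, 242.7]
contact_force: [-1.5, -5.4, 2.6]
```

```bash
python3 -m pendant '[[0,0,0.001,0,0,0,0],[0,0,0.001,0,0,0,0],[0,0,0,0,0,0,0]]' | egrep 'clock|pos|contact'
```

```text
clock: 13.35
position: [603.2, 93.8, 241.8]
contact_force: [-1.7, -7.2, 5.3]
```

```bash
python3 -m pendant '[[0.001,0,0,0,0,0,0],[0,0,0,0,0,0,0]]' | egrep 'pos|contact'
```

```text
position: [603.3, 93.3, 241.7]
contact_force: [-2.8, -5.5, 6.1]
```

```bash
python3 -m pendant '[[0.001,0,0,0,0,0,0],[0,0,0,0,0,0,0]]' | egrep 'clock|pos|contact'
```

```text
clock: 13.75
position: [603.5, 92.7, 241.4]
contact_force: [-2.7, -3.5, 6.2]
```

```bash
python3 -m pendant '[[0.001,0.0005,0,0,0,0,0],[0,0,0,0,0,0,0]]' | egrep 'pos|contact'
```

```text
position: [603.4, 92.2, 241.0]
contact_force: [-2.0, -2.5, 2.6]
```

```bash
python3 -m pendant '[[0,0.0005,0,0,0,0,0],[0,0,0,0,0,0,0]]' | egrep 'clock|pos|contact'
```

```text
clock: 14.15
position: [602.8, 91.9, 239.6]
contact_force: [-0.3, -2.0, -1.2]
```

```bash
python3 -m pendant '[[0,0,0.001,0,0,0,0],[0,0,0.001,0,0,0,0],[0,0,0.001,0,0,0,0],[0,0,0,0,0,0,0]]' | egrep 'clock|pos|contact'
```

```text
clock: 14.55
position: [602.6, 91.6, 236.8]
contact_force: [0.8, -1.1, -2.6]
```

```bash
python3 -m pendant '[[0,0,0.001,0,0,0,0],[0,0,0.001,0,0,0,0],[0,0,0,0,0,0,0]]' | egrep 'clock|pos|contact'
```

```text
clock: 14.85
position: [602.6, 91.6, 235.2]
contact_force: [0.7, -1.9, -3.2]
```

In the bar's hole and moving freely. I'll continue down with checks.

```bash
python3 -m pendant '[[0,0,0.002,0,0,0,0],[0,0,0.002,0,0,0,0],[0,0,0.002,0,0,0,0],[0,0,0.002,0,0,0,0],[0,0,0.002,0,0,0,0],[0,0,0,0,0,0,0]]' | egrep 'clock|pos|contact'
```

```text
clock: 15.45
position: [602.5, 91.5, 224.9]
contact_force: [1.3, -0.5, -3.0]
```

```bash
python3 -m pendant '[[0,0,0.002,0,0,0,0],[0,0,0.002,0,0,0,0],[0,0,0.002,0,0,0,0],[0,0,0,0,0,0,0]]' | egrep 'clock|pos|contact'
```

```text
clock: 15.85
position: [602.5, 91.4, 219.0]
contact_force: [1.3, -0.9, -3.3]
```

```bash
python3 -m pendant '[[0,0,0.0015,0,0,0,0],[0,0,0.0015,0,0,0,0],[0,0,0.0015,0,0,0,0],[0,0,0,0,0,0,0]]' | egrep 'clock|pos|contact'
```

```text
clock: 16.25
position: [602.5, 91.4, 214.6]
contact_force: [0.3, -1.3, -2.6]
```

```bash
python3 -m pendant '[[0,0,0.0015,0,0,0,0],[0,0,0.0015,0,0,0,0],[0,0,0,0,0,0,0]]' | egrep 'clock|pos|contact'
```

```text
clock: 16.55
position: [602.5, 91.4, 211.6]
contact_force: [1.0, -0.5, -2.4]
```

```bash
python3 -m pendant '[[0,0,0.002,0,0,0,0],[0,0,0.002,0,0,0,0],[0,0,0.002,0,0,0,0],[0,0,0.002,0,0,0,0],[0,0,0,0,0,0,0]]' | egrep 'clock|pos|contact'
```

```text
clock: 17.05
position: [602.5, 91.4, 203.4]
contact_force: [1.3, -0.8, -2.8]
```

```bash
python3 -m pendant '[[0,0,0.002,0,0,0,0],[0,0,0.002,0,0,0,0],[0,0,0.002,0,0,0,0],[0,0,0,0,0,0,0]]' | egrep 'clock|pos|contact'
```

```text
clock: 17.45
position: [602.5, 91.4, 197.5]
contact_force: [1.0, -0.3, -2.2]
```

```bash
python3 -m pendant '[[0,0,0.001,0,0,0,0],[0,0,0.001,0,0,0,0],[0,0,0.001,0,0,0,0],[0,0,0,0,0,0,0]]' | egrep 'clock|pos|contact'
```

```text
clock: 17.85
position: [602.5, 91.4, 194.7]
contact_force: [0.7, -1.2, -2.4]
```

```bash
python3 -m pendant '[[0,0,0.001,0,0,0,0],[0,0,0.001,0,0,0,0],[0,0,0,0,0,0,0]]' | egrep 'clock|pos|contact'
```

```text
clock: 18.15
position: [602.5, 91.4, 192.7]
contact_force: [0.4, -1.8, -2.8]
```

```bash
python3 -m pendant '[[0,0,0.001,0,0,0,0],[0,0,0,0,0,0,0]]' | egrep 'clock|pos|contact'
```

```text
clock: 18.35
position: [602.6, 91.5, 192.5]
contact_force: [-1.4, -1.8, 1.7]
```

```bash
python3 -m pendant '[[0,0,0.001,0,0,0,0],[0,0,0,0,0,0,0]]' | egrep 'clock|pos|contact'
```

```text
clock: 18.55
position: [602.6, 91.4, 192.5]
contact_force: [-3.4, -0.7, 7.6]
```

Seated: z stopped at 192.5 as computed, with about 10 N of push. I'll release and retreat.

```bash
python3 -m pendant '[[0,0,-0.001,0,0,0,0.05],[0,0,0,0,0,0,0.05],[0,0,0,0,0,0,0.05],[0,0,0,0,0,0,0.05],[0,0,0,0,0,0,0.05],[0,0,-0.01,0,0,0,0.05],[0,0,-0.03,0,0,0,0.05],[0,0,-0.045,0,0,0,0.05],[-0.045,0,-0.01,0,0,0,0.05],[-0.045,0,0,0,0,0,0.05],[0,0,0,0,0,0,0.05],[0,0,0,0,0,0,0.05]]'
python3 - <<'E'
from h import *
d=grab('scene','s3'); w=grab('wrist','w5')
c=cv2.resize(d['image'][150:240,250:370,::-1],(400,300),interpolation=cv2.INTER_CUBIC)
cv2.imwrite('pics/c3.png',np.hstack([c,cv2.resize(w['image'][:,:,::-1],(400,300))]))
E
```

```text
clock: 19.75
position: [584.0, 180.5, 287.6]
ee_rot: [0.776, -0.63, 0.0, -0.0]
contact_force: [-0.3, 0.1, -0.1]
gripper_width: 50.0
grasp_force: 0.0
```

View pics/c3.png

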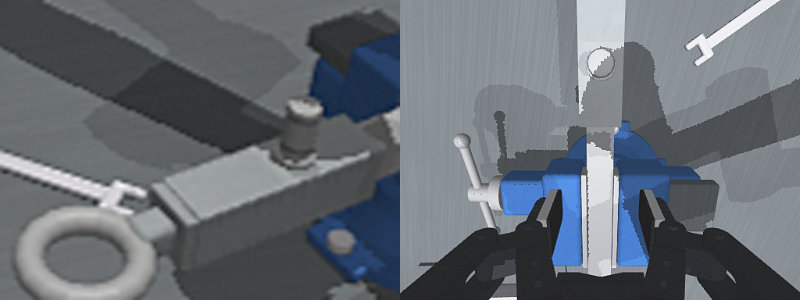

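The left crop shows the pin upright at (300,135), with its collar flat on the head. The wrist view shows it at (600,63), and the gripper is clear.

```bash
python3 -c "from bench import arm; print(arm.job_done())"
```

```text
the job is handed in; nothing more can be done
None
```

The pin is through the head and bar with its collar flat on the head, the gripper has let go and is clear, and the job was handed in at about 20 s; the hand-in returned no verdict.

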